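# Pair three wireless switches with their receiver

## Task

Teach the radio receiver its three wireless switches: press its learn button fully in, then tap the raised end of the rocker on the round switch, next on the square switch and last on the narrow one, so that each rocker tips fully over. Tap lightly, with the fingers only and in that order; don't lift, tip or shove the boxes, leave the other things on the bench where they are, and finish with the robot clear.

Things in the scene. Friction and masses are not known exactly. Their poses are not given: they have to be found in the camera images.
- receiver: Radio receiver: loose white box 100 (x) x 70 (y) x 34 mm high, about 250 g, with ventilation slots and a short black aerial stub (9 mm thick, its top 74 mm above the bench) at (40, 24) mm from the centre. Origin: centre of its underside. It may stand at any yaw.
- learn_tap (a point): Centre of the top face of the receiver's learn button, a round ivory cap 24 mm across, 22 mm from the box's centre towards its -x side (the end without slots and aerial), standing 8 mm proud of the box. z points up. The point moves down with the button.
- learn_button (a joint): Travel of the learn button in m: 0 = out (start), 0.005 = fully in, where it still stands 3 mm proud of the box. It moves straight down against about 2.5 N of friction and stays where it is left.
- round_switch: The round wireless switch: a round white box 84 mm in diameter, 34 mm high, loose on the bench, about 160 g, with one ivory rocker plate on top. Origin: centre of its underside; z up; it may stand at any yaw.
- round_tap (a point): The spot to tap on the round switch: on the top face of the raised half of its rocker, mid-width, 20 mm from the pivot (rocker 50 mm long along x, 40 mm wide). This point's x axis is level at the start and points from the pivot outward to the raised end, which bears a thin grey line. The point moves with the rocker, dropping about 5 mm in all.
- round_rocker (a joint): Tip of this rocker in rad: 0 = untapped (marked end up, 0.13 rad above level), 0.26 = fully tipped over (marked end down, 0.13 rad below level, its top still about 3 mm above the box). The pivot runs across the rocker's middle, 34 mm above the bench, the plate's top face 7 mm above the pivot. About 0.04 N m of friction (2 N at the tap spot) resists; it stays where it is left.
- square_switch: The square wireless switch: a square white box 82 x 82 mm, 38 mm high, loose on the bench, about 200 g, with one ivory rocker plate on top. Origin: centre of its underside; z up; it may stand at any yaw.
- square_tap (a point): The spot to tap on the square switch: on the top face of the raised half of its rocker, mid-width, 22.4 mm from the pivot (rocker 56 mm long along x, 56 mm wide). This point's x axis is level at the start and points from the pivot outward to the raised end, which bears a thin grey line. The point moves with the rocker, dropping about 6 mm in all.
- square_rocker (a joint): Tip of this rocker in rad: 0 = untapped (marked end up, 0.13 rad above level), 0.26 = fully tipped over (marked end down, 0.13 rad below level, its top still about 3 mm above the box). The pivot runs across the rocker's middle, 38 mm above the bench, the plate's top face 7 mm above the pivot. About 0.04 N m of friction (2 N at the tap spot) resists; it stays where it is left.
- narrow_switch: The narrow oblong wireless switch: a narrow white box 112 mm long (x), 44 mm wide (y), 30 mm high, loose on the bench, about 150 g, with one ivory rocker plate on top. Origin: centre of its underside; z up; it may stand at any yaw.
- narrow_tap (a point): The spot to tap on the narrow oblong switch: on the top face of the raised half of its rocker, mid-width, 24 mm from the pivot (rocker 60 mm long along x, 28 mm wide). This point's x axis is level at the start and points from the pivot outward to the raised end, which bears a thin grey line. The point moves with the rocker, dropping about 6 mm in all.
- narrow_rocker (a joint): Tip of this rocker in rad: 0 = untapped (marked end up, 0.13 rad above level), 0.26 = fully tipped over (marked end down, 0.13 rad below level, its top still about 3 mm above the box). The pivot runs across the rocker's middle, 30 mm above the bench, the plate's top face 7 mm above the pivot. About 0.04 N m of friction (2 N at the tap spot) resists; it stays where it is left.
- tape_roll: Bystander: roll of yellow tape lying flat, 80 mm across, 19 mm high; loose. Origin at its underside.
- pliers: Bystander: blue-handled pliers lying flat, about 150 mm long, 14 mm high; loose. Origin at its underside.
- cutters: Bystander: red-handled side cutters lying flat, about 130 mm long, 14 mm high; loose. Origin at its underside.
- screwdriver: Bystander: orange-handled screwdriver 180 mm long lying along its x axis; loose. Origin at its underside.
- bulb_stand: Bystander: white globe bulb in a black lamp holder, 80 mm across the foot, 115 mm high; loose. Origin at its underside.
- junction_box: Bystander: plain round white junction box, 72 mm across, 35 mm high, no rocker; loose. Origin at its underside.
- parts_tub: Bystander: open grey parts tub 80 x 80 x 35 mm; loose. Origin at its underside.

How it is judged:
By the outcome, as a careful person would: the job done as asked, in the order asked, and still so for the second after the job is handed in, with the robot touching nothing.
It also fails if it takes over 56 s, if anything falls off the work surface, if the arm or the gripper's body presses on something with over 40 N, if the wrist force passes 120 N, or if a joint passes its speed limit or range.

## Robot

A 7-joint arm with a two-finger parallel gripper is mounted at the origin on the work surface. World frame = base frame: x ahead of the robot, y to its left, z up, the work surface at z = 0. Lengths are in mm, angles in rad, forces in N, time in s.
With the tool pointing down it reaches from about 400 to 875 mm from the base axis. Payload 6.5 kg.
Tool frame: the origin (TCP) lies at the very end of the fingers, on their centre line; the grasp point (between the pads) lies 19 mm behind it (hold_point_z is the z of the grasp point in the tool frame, in mm); z points along the fingers, y is the line along which they close (so a half turn about z gives the same grasp; the last joint's range is limited). The gripper opens to 85 mm and grips with 20 to 120 N. Pads are 22 mm wide; open, the fingers measure 114 mm over their backs; the gripper's body (76 mm by 85 mm) begins 54 mm behind the grasp point. The pads swing forward as they close: fully open they stand 13 mm farther back than shut.
Start: joints at [-1.337, 0.536, -0.004, 1.538, 0.003, 1.067, -0.071], TCP at [191.959, 621.001, 231.29] pointing down, gripper open.
Joint ranges: [-2.7, 2.7], [-0.37, 2.16], [-1.27, 1.26], [0.24, 2.4], [-1.31, 4.45], [0.19, 1.91], [-2.76, 2.76]. Speed limits (rad/s): [2.39, 2.39, 3.14, 3.14, 3.14, 3.14, 3.14].

## Interface

Orientations are given as a rotation vector (axis times angle).
In Python, from bench import * gives the robot as it stands.
- The arm moves only by the tool move_arm, never from a script. Its argument "targets" is a list of rows, each a list of 7 numbers: the turn, a rotation vector about the tool's x, y, z scaled (see below), then the shift along the tool's x, y, z scaled (see below), then the opening, from -1 (shut) to 1 (fully open). In form: [[rx, ry, rz, dx, dy, dz, fingers], ...]. A call has 1 to 5 rows; each row shifts and turns the commanded pose from where the row before left it, along the tool's axes as they then stand; what a row does not reach is not made up. The controller multiplies each number of a shift by 30 mm and each number of a turn by 6 degrees. A row lasts 1/12 s, in which the tool goes at most 41.7 mm and 7.16 degrees, less where a joint would pass 70% of its speed; a pose out of reach is approached as far as the arm can. A call with a number of a shift or a turn outside -1 to 1 is refused whole. A call with a gripper value outside its range is refused whole. The fingers move at their own pace and stop on an object; "squeeze" is the grip in N (left out, the last holds). Time passes only in rows, so rows that do not move let the fingers close. It gives the time, the measured TCP pose, the force, the opening and the grip force at its end, in the units of the state.
- observe(): the state, without advancing time (a new reading comes with each control period).
- camera(name): name is "scene" or "side" or "wrist"; returns a dict with "image" (384x512x3 uint8, red, green, blue), "z_map" (384x512 float32, mm along the optical axis (not along the pixel's ray), 0 where there is no reading), "mtx" (3x3 intrinsics, pixels), "R" (3x3) and "t" (3): a world point X has camera coordinates R X + t. Camera axes: x right, y down, z forward; pixel columns grow to the right and rows downward; lengths in mm; the calibration is good to about 2 mm. A picture is of the moment at which its call begins.
- finish_job(): hands the job in; it is judged then, once.
Trained networks look in the newest picture that a camera, given by its name, has taken for a name from the list of things; names that differ only in an ending like _2 or _b are one class to them, and where a whole thing is asked for, a point or a joint stands for the part that bears it (a point fixed in the world has none). Each returns a list of dicts, best first, with "p" (0 to 1); they miss things now and then, are a little off and sometimes report something else, mostly with a low value. They report only what shows in the picture. A call takes as long as a camera call.
- recognise(name, camera): "xyz" ([x, y, z] in mm, in world coordinates, good to about 4 mm: the middle of the surface that is visible of it).
- outline_of(name, camera): "mask" (384x512 bool, what is visible of it).
The state is a dict: "time_s": time; "qpos": joint angles; "qvel": joint speeds; "joint_efforts": joint torques, N m; "tool_pos": TCP position; "tcp_rot": TCP orientation; "contact_force": force on the tool from outside, world axes, zero at the start; "ft_torque": the same for the moment, N m; "gripper_width": finger opening in mm; "grasp_force": force on a finger pad.
Only numpy, scipy, OpenCV 4.12 (cv2) and the standard library are available. Lean on these libraries where they do the work, as an engineer would, in place of code of your own. Each camera call takes 0.05 s, during which the arm holds its last target. There are 200 camera calls.

## Working session

There is one attempt and no reset: what is moved stays moved. The work goes in short steps, Python scripts to look and compute and a tool call to move; the robot and the scene stay as the last step left them, time stands still between calls to the robot, and variables do not carry over. Pictures are saved under pics/ and viewed, at most 10 in all, crops included, and the job is handed in when it is done.

Besides the shell and the picture viewer there is one more tool, called after "Emit:" as a command line: name --pt "numbers of a row" for each row, then --argument value for the rest. move_arm: Moves the arm, as the interface text tells. Shifts and turns lie within -1 to 1; 1 stands for 30 mm of shift or 6 degrees of turn. Its arguments: {"type":"object","properties":{"targets":{"type":"array","items":{"type":"array","items":{"type":"number"}}},"squeeze":{"type":"number"}},"required":["targets"]}

```bash
mkdir -p pics
cat > h.py <<'E'
from bench import *
import numpy as np, cv2
from scipy.spatial.transform import Rotation as Ro
def cloud(c):
    z=c["z_map"]; K=c["mtx"]; v,u=np.mgrid[0:384,0:512]
    P=np.stack([(u-K[0,2])*z/K[0,0],(v-K[1,2])*z/K[1,1],z],-1)
    W=(P-c["t"])@c["R"]; W[z==0]=np.nan
    return W
E
python3 - <<'E'
from h import *
c={n:camera(n) for n in("scene","side","wrist")}
im=np.hstack([cv2.resize(c[n]["image"],(400,300)) for n in("side","wrist")])
cv2.imwrite("pics/a.png",cv2.resize(c["scene"]["image"][:,:,::-1],(800,600)));cv2.imwrite("pics/b.png",im[:,:,::-1])
for n in ("scene","side"):
    np.savez(n,**c[n])
    print(n,(-c[n]["R"].T@c[n]["t"]).round())
    for o in "receiver learn_tap round_switch round_tap square_switch square_tap narrow_switch narrow_tap junction_box bulb_stand parts_tub tape_roll".split():
        print(o,[(np.round(r["xyz"]).tolist(),round(r["p"],2)) for r in recognise(o,n)[:3]])
s=observe();print(s["tool_pos"],s["tcp_rot"],s["gripper_width"],s["time_s"])
E
```

```text
scene [1259.  169.  828.]
receiver [([504.0, -294.0, 34.0], 0.6), ([774.0, 5.0, 47.0], 0.41)]
learn_tap [([588.0, 157.0, 37.0], 0.6), ([758.0, -139.0, 7.0], 0.5)]
round_switch [([607.0, -77.0, 32.0], 0.57)]
round_tap [([482.0, 254.0, 44.0], 0.63), ([599.0, -80.0, 39.0], 0.54)]
square_switch []
square_tap [([483.0, 252.0, 42.0], 0.64), ([496.0, -323.0, 43.0], 0.51)]
narrow_switch [([606.0, 164.0, 28.0], 0.87)]
narrow_tap [([586.0, 161.0, 40.0], 0.65), ([749.0, 229.0, 10.0], 0.44)]
junction_box [([647.0, 303.0, 35.0], 0.65)]
bulb_stand [([776.0, 6.0, 48.0], 0.75)]
parts_tub [([761.0, -136.0, 8.0], 0.65)]
tape_roll [([449.0, -97.0, 19.0], 0.71), ([433.0, 65.0, 13.0], 0.39), ([749.0, 226.0, 13.0], 0.39)]
side [ 194. -457.  713.]
receiver [([479.0, -304.0, 29.0], 0.76), ([595.0, -80.0, 46.0], 0.58)]
learn_tap [([580.0, 157.0, 37.0], 0.69), ([486.0, -324.0, 42.0], 0.45)]
round_switch [([583.0, -88.0, 33.0], 0.85), ([438.0, -101.0, 18.0], 0.41)]
round_tap []
square_switch [([469.0, 233.0, 36.0], 0.7)]
square_tap [([477.0, 249.0, 46.0], 0.94)]
narrow_switch [([573.0, 153.0, 31.0], 0.81)]
narrow_tap [([581.0, 158.0, 36.0], 0.57), ([439.0, -100.0, 18.0], 0.37)]
junction_box [([634.0, 289.0, 31.0], 0.64)]
bulb_stand [([745.0, -11.0, 49.0], 0.6)]
parts_tub [([768.0, -139.0, 14.0], 0.83)]
tape_roll [([438.0, -101.0, 21.0], 0.59)]
[191.9616132  620.99450015 231.28648041] [ 4.69137021e-01  3.10633475e+00 -5.69567013e-05] 85.58143201310857 1.35
```

View pics/a.png

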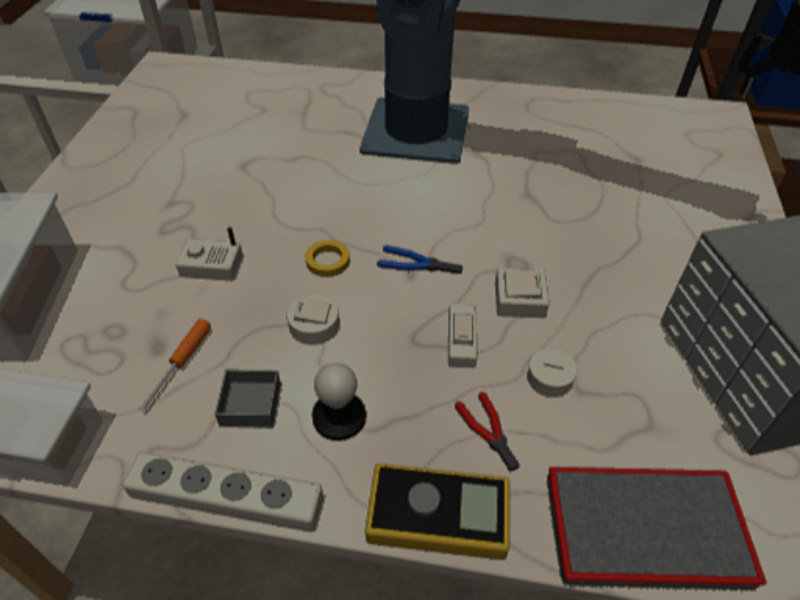

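View pics/b.png

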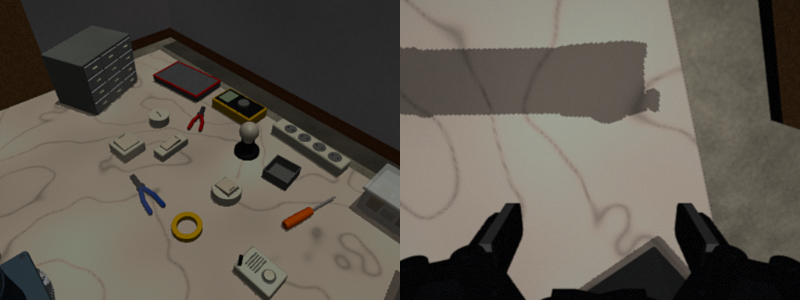

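The scene shows the receiver at about (210,255), round switch at (313,317), square at (522,290) and narrow at (462,333), with the tall cabinet on the right. The side view agrees, and the wrist camera shows only bare bench.

Run:
```python
from h import *
rows=[]
A=dict(rec=(490,-300),rnd=(597,-80),sq=(478,248),nar=(588,157))
for n in("scene","side"):
    c=dict(np.load(n+".npz")); W=cloud(c); im=c["image"]
    p=W.reshape(-1,3)
    m=(p[:,2]>60)&(p[:,0]>100)&(p[:,0]<900)&(p[:,1]>330)&(p[:,1]<1000)
    print(n,"tall y>330",np.percentile(p[m],[1,99],axis=0).round() if m.any() else None)
    X=c["R"]@[192,621,231]+c["t"];print("tcp px",(c["mtx"]@X/X[2]).round())
    tiles=[]
    for k,(x,y) in A.items():
        # resample at z=38 plane, 1mm->3px ; x up, y left
        g=np.arange(55,-55,-0.5); gx,gy=np.meshgrid(x+g,y+g,indexing="ij")
        Q=np.stack([gx,gy,np.full_like(gx,38)],-1)@c["R"].T+c["t"]
        q=Q@c["mtx"].T; mp=(q[...,:2]/q[...,2:]).astype(np.float32)
        t=cv2.resize(cv2.remap(im,mp,None,cv2.INTER_CUBIC),(200,200))
        tiles.append(t)
    rows.append(np.hstack(tiles))
cv2.imwrite("pics/c.png",np.vstack(rows)[:,:,::-1])
```

```text
scene tall y>330 [[178. 484.  63.]
 [722. 619. 384.]]
tcp px [492.  70.   1.]
side tall y>330 [[418. 481.  62.]
 [713. 710. 202.]]
tcp px [-47.  93.   1.]
```

View pics/c.png

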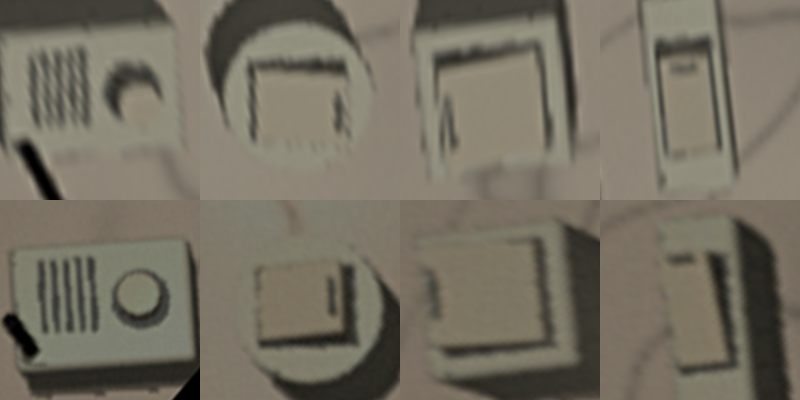

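The tiles (x up, y left) show the markings: the receiver button is on the −y end, the round line points to −y, the square line to +y and the narrow line to +x. Next I write a move planner.

```bash
cat >> h.py <<'E'
def plan(tgt,yaw,n,grip=-1,start=None,tilt=0):
    """rows to go from the present pose to tgt (mm) with tool x at azimuth yaw (deg), tool down, tilted about tool y"""
    s=observe(); p=np.array(s["tool_pos"]); R=Ro.from_rotvec(s["tcp_rot"])
    if start: p,R=np.array(start[0],float),start[1]
    Y=np.radians(yaw); x=np.array([np.cos(Y),np.sin(Y),0]); z=np.array([0,0,-1.])
    Rt=Ro.from_matrix(np.stack([x,np.cross(z,x),z],1))*Ro.from_rotvec([0,np.radians(tilt),0])
    dr=(R.inv()*Rt).as_rotvec()
    out=[]
    for i in range(n):
        r=(R.inv()*Rt).as_rotvec(degrees=True)/6/(n-i)
        d=R.inv().apply((np.array(tgt)-p)/(n-i))/30
        r,d=r.round(2),d.round(2)
        p=p+R.apply(d*30); R=R*Ro.from_rotvec(r*6,degrees=True)
        out.append([float(v)+0 for v in (*r,*d)]+[grip])
    A=np.array(out); print("max",abs(A[:,:3]).max(),abs(A[:,3:6]).max(),"step",np.linalg.norm(A[:,3:6],axis=1).max()*30)
    for i in range(0,n,5): print(out[i:i+5])
    return p,R
E
python3 - <<'E'
from h import *
c=camera("wrist");s=observe();R=Ro.from_rotvec(s["tcp_rot"])
C=-c["R"].T@c["t"];print("cam in tool",R.inv().apply(C-s["tool_pos"]).round(1),"view dir",R.inv().apply(c["R"][2]).round(2),"f",c["mtx"][0,0])
plan([500,230,225],100,15)
E
```

```text
cam in tool [  82.7   -1.3 -143.6] view dir [-0.31 -0.    0.95] f 341.54214607311525
max 0.7 1.11 step 33.327016068049055
[[0.0, 0.0, 0.7, -0.91, -0.63, 0.01, -1], [0.0, 0.0, 0.7, -0.95, -0.56, 0.01, -1], [0.0, 0.0, 0.7, -0.99, -0.49, 0.01, -1], [0.0, 0.0, 0.7, -1.03, -0.41, 0.01, -1], [0.0, 0.0, 0.7, -1.05, -0.34, 0.02, -1]]
[[0.0, 0.0, 0.7, -1.08, -0.26, 0.01, -1], [0.0, 0.0, 0.7, -1.09, -0.18, 0.02, -1], [0.0, 0.0, 0.7, -1.1, -0.1, 0.01, -1], [0.0, 0.0, 0.7, -1.11, -0.02, 0.02, -1], [0.0, 0.0, 0.7, -1.1, 0.06, 0.01, -1]]
[[0.0, 0.0, 0.69, -1.1, 0.14, 0.02, -1], [0.0, 0.0, 0.7, -1.08, 0.22, 0.01, -1], [0.0, 0.0, 0.69, -1.06, 0.3, 0.02, -1], [0.0, 0.0, 0.7, -1.04, 0.38, 0.01, -1], [0.0, 0.0, 0.69, -1.01, 0.46, 0.02, -1]]
```

Emit:
move_arm --pt "0 0 0.7 -0.9 -0.6 0 -1" --pt "0 0 0.7 -0.9 -0.5 0 -1" --pt "0 0 0.7 -1 -0.5 0 -1" --pt "0 0 0.7 -1 -0.4 0 -1" --pt "0 0 0.7 -1 -0.3 0 -1"

```text
time_s: 1.82
tool_pos: [293.6, 494.5, 231.4]
tcp_rot: [1.033, 2.967, 0.0]
contact_force: [0.6, 0.5, 0.7]
gripper_width: 25.6
grasp_force: 0.0
```

Emit:
move_arm --pt "0 0 0.7 -1 -0.3 0 -1" --pt "0 0 0.7 -1 -0.2 0 -1" --pt "0 0 0.7 -1 -0.1 0 -1" --pt "0 0 0.7 -1 0 0 -1" --pt "0 0 0.7 -1 0 0 -1"

```text
time_s: 2.23
tool_pos: [384.4, 373.0, 231.6]
tcp_rot: [1.556, 2.729, 0.001]
contact_force: [0.4, -0.0, -1.1]
gripper_width: 0.1
grasp_force: 0.0
```

Emit:
move_arm --pt "0 0 0.7 -1 0.1 0 -1" --pt "0 0 0.7 -1 0.2 0 -1" --pt "0 0 0.7 -1 0.3 0 -1" --pt "0 0 0.7 -1 0.4 0 -1" --pt "0 0 0.7 -1 0.4 0 -1"

```text
time_s: 2.65
tool_pos: [480.6, 249.6, 231.6]
tcp_rot: [2.027, 2.4, 0.002]
contact_force: [0.4, 0.2, -1.1]
gripper_width: -0.0
grasp_force: 0.0
```

Run:
```python
from h import *
c=camera("wrist");np.savez("w1",**c)
cv2.imwrite("pics/d.png",cv2.resize(c["image"],(800,600))[:,:,::-1])
s=observe();print(s["tool_pos"],s["tcp_rot"])
for o in "square_tap narrow_tap square_switch narrow_switch".split():
    print(o,[(np.round(r["xyz"]).tolist(),round(r["p"],2)) for r in recognise(o,"wrist")[:3]])
```

```text
[484.85310667 242.25978723 231.98880709] [2.03902850e+00 2.38340222e+00 1.72916759e-04]
square_tap [([478.0, 250.0, 43.0], 0.8)]
narrow_tap [([585.0, 166.0, 37.0], 0.57)]
square_switch [([477.0, 256.0, 43.0], 0.98), ([476.0, 255.0, 45.0], 0.48)]
narrow_switch [([578.0, 171.0, 27.0], 0.81)]
```

View pics/d.png

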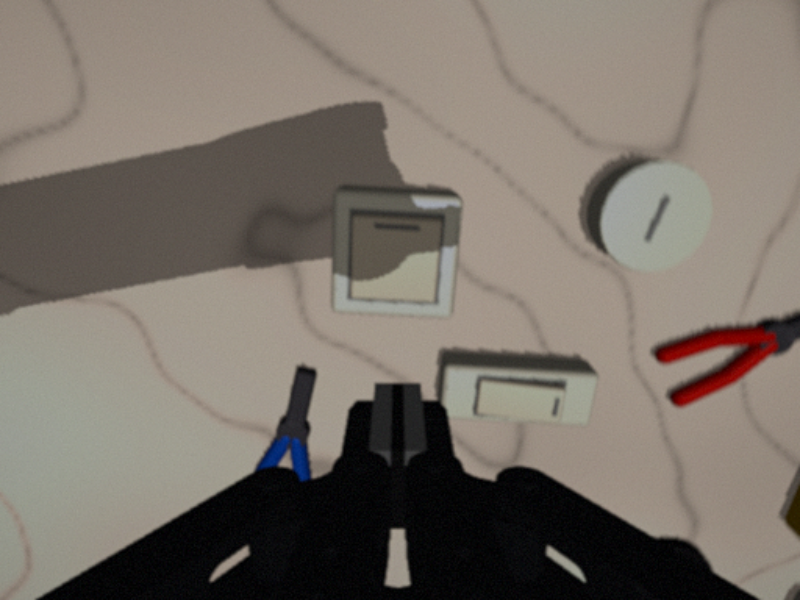

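The square switch is at (395,250) with its line at the top, towards +y. The narrow one is at (520,390) with its line to the right, towards +x. The closed fingertips are slim, about 15 × 22 mm.

```bash
cat >> h.py <<'E'
def fit(c,xy,h,rad,name):
    W=cloud(c); m=(np.hypot(W[...,0]-xy[0],W[...,1]-xy[1])<rad)&(W[...,2]>h-5)&(W[...,2]<h+16)
    p=W[m]; r=cv2.minAreaRect(p[:,:2].astype(np.float32))
    # rocker: points above box top
    q=p[p[:,2]>h+3.5]; A=np.c_[q[:,:2]-q[:,:2].mean(0),np.ones(len(q))]
    g=np.linalg.lstsq(A,q[:,2],rcond=None)[0]
    rq=cv2.minAreaRect(q[:,:2].astype(np.float32))
    print(name,len(p),"rect",np.round(r[0],1),np.round(r[1],1),round(r[2],1),"top med z",np.median(p[:,2]).round(1),
      "| rocker",len(q),np.round(rq[0],1),np.round(rq[1],1),round(rq[2],1),"slope",np.hypot(*g[:2]).round(3),"az",np.degrees(np.arctan2(g[1],g[0])).round(1),"z",g[2].round(1))
E
python3 - <<'E'
from h import *
for f in("w1","scene","side"):
    c=dict(np.load(f+".npz")); print(f)
    fit(c,(478,252),38,62,"sq"); fit(c,(580,163),30,64,"nar")
    if f!="w1": fit(c,(590,-82),34,50,"rnd"); fit(c,(490,-300),34,66,"rec")
plan([540,-130,231],90,13)
E
```

```text
w1
sq 6342 rect [476.3 250.3] [82.  82.2] 6.7 top med z 40.5 | rocker 3054 [473.2 249.9] [62.4 58.5] 6.1 slope 0.116 az 96.4 z 46.2
nar 3451 rect [581.9 162.2] [111.4  44.3] 6.0 top med z 31.5 | rocker 1258 [582.  161.9] [59.6 28.5] 6.2 slope 0.125 az -9.8 z 37.8
scene
sq 712 rect [480.2 252.5] [84.4 81.7] 6.7 top med z 39.5 | rocker 289 [478.5 253.3] [59.3 55.3] 3.4 slope 0.101 az 95.6 z 44.7
nar 607 rect [584.9 163. ] [114.2  42.8] 5.2 top med z 29.9 | rocker 165 [599.3 165.1] [79.3 25. ] 5.6 slope 0.076 az 9.4 z 36.9
rnd 648 rect [595.7 -78.9] [83.3 80.9] 17.2 top med z 34.4 | rocker 204 [596.9 -78.8] [41.9 49.1] 1.1 slope 0.107 az -82.0 z 40.9
rec 642 rect [ 491.  -297.1] [ 72.  101.3] 4.5 top med z 33.2 | rocker 54 [ 480.3 -290.8] [25.7 79.7] 23.7 slope 0.044 az 84.6 z 41.6
side
sq 792 rect [477.5 250.2] [82.6 84.9] 6.9 top med z 40.9 | rocker 378 [477.5 249.3] [56.5 60.5] 7.3 slope 0.113 az 94.4 z 45.6
nar 602 rect [583.4 161.2] [111.9  46.4] 5.8 top med z 31.4 | rocker 213 [584.9 160.5] [95.6 32.9] 11.1 slope 0.106 az 22.8 z 37.5
rnd 978 rect [593.1 -82.5] [83.  81.7] 61.4 top med z 35.6 | rocker 360 [589.6 -78.8] [48.4 57. ] 1.9 slope 0.087 az -81.0 z 41.5
rec 2253 rect [ 489.1 -300.4] [70.8 99.1] 3.5 top med z 34.6 | rocker 196 [ 480.1 -297.8] [56.3 87.4] 16.1 slope 0.018 az 133.2 z 42.0
max 0.13 0.99 step 29.796811910001377
[[0.0, 0.0, 0.13, -0.99, -0.01, 0.0, -1], [0.0, 0.0, 0.13, -0.99, 0.0, 0.0, -1], [0.0, 0.0, 0.13, -0.99, 0.01, 0.0, -1], [0.0, 0.0, 0.13, -0.99, 0.03, 0.0, -1], [0.0, 0.0, 0.13, -0.99, 0.04, 0.0, -1]]
[[0.0, 0.0, 0.12, -0.99, 0.05, 0.0, -1], [0.0, 0.0, 0.13, -0.99, 0.07, 0.0, -1], [0.0, 0.0, 0.12, -0.99, 0.08, 0.0, -1], [0.0, 0.0, 0.13, -0.98, 0.09, 0.0, -1], [0.0, 0.0, 0.12, -0.98, 0.1, 0.0, -1]]
[[0.0, 0.0, 0.13, -0.98, 0.12, 0.0, -1], [0.0, 0.0, 0.12, -0.98, 0.13, 0.0, -1], [0.0, -0.01, 0.13, -0.98, 0.14, 0.0, -1]]
```

Emit:
move_arm --pt "0 0 0.1 -1 0 0 -1" --pt "0 0 0.1 -1 0 0 -1" --pt "0 0 0.1 -1 0 0 -1" --pt "0 0 0.1 -1 0 0 -1" --pt "0 0 0.1 -1 0 0 -1"

```text
time_s: 3.32
tool_pos: [501.6, 102.9, 231.3]
tcp_rot: [-2.081, -2.353, -0.001]
contact_force: [0.5, 0.3, 0.5]
gripper_width: -0.0
grasp_force: 0.0
```

Emit:
move_arm --pt "0 0 0.1 -1 0 0 -1" --pt "0 0 0.1 -1 0.1 0 -1" --pt "0 0 0.1 -1 0.1 0 -1" --pt "0 0 0.1 -1 0.1 0 -1" --pt "0 0 0.1 -1 0.1 0 -1"

```text
time_s: 3.73
tool_pos: [529.0, -45.2, 231.4]
tcp_rot: [-2.142, -2.298, -0.001]
contact_force: [0.6, 0.1, -0.1]
gripper_width: 0.1
grasp_force: 0.0
```

Emit:
move_arm --pt "0 0 0.1 -1 0.1 0 -1" --pt "0 0 0.1 -1 0.1 0 -1" --pt "0 0 0.1 -1 0.1 0 -1" --pt "0 0 0 -1 0 0 -1" --pt "0 0 0 0 0 0 -1"

```text
time_s: 4.15
tool_pos: [543.5, -170.8, 231.7]
tcp_rot: [2.185, 2.253, -0.003]
contact_force: [-1.5, -1.4, 0.1]
gripper_width: -0.3
grasp_force: 0.0
```

Run:
```python
from h import *
c=camera("wrist");np.savez("w2",**c)
cv2.imwrite("pics/e.png",cv2.resize(c["image"],(800,600))[:,:,::-1])
s=observe();print(s["time_s"],s["tool_pos"],s["tcp_rot"])
for o in "learn_tap round_tap".split():
    print(o,[(np.round(r["xyz"]).tolist(),round(r["p"],2)) for r in recognise(o,"wrist")[:3]])
fit(c,(594,-81),34,50,"rnd"); fit(c,(490,-299),34,66,"rec")
# button: points 40..45 high on receiver, away from aerial
W=cloud(c);q=W[(W[...,2]>39)&(W[...,2]<46)&(np.hypot(W[...,0]-488,W[...,1]+321)<18)]
print("button",len(q),q.mean(0).round(1),cv2.minEnclosingCircle(q[:,:2].astype(np.float32)) if len(q) else 0)
```

```text
4.2 [ 543.74904337 -167.35130467  231.37283755] [ 2.18409565e+00  2.25681011e+00 -1.17411248e-03]
learn_tap [([491.0, -317.0, 40.0], 0.89)]
round_tap [([596.0, -81.0, 47.0], 0.76)]
rnd 6487 rect [592.6 -82.8] [82.6 83.3] 26.6 top med z 35.7 | rocker 2454 [591.9 -83.5] [41.8 51.1] 1.4 slope 0.123 az -86.8 z 41.9
rec 3577 rect [ 487.4 -298.3] [69.7 97.7] 2.9 top med z 35.3 | rocker 383 [ 474.4 -297. ] [25.7 83.1] 28.9 slope 0.04 az -175.1 z 42.7
button 315 [ 489.4 -320.7   42.9] ((489.09136962890625, -321.87860107421875), 12.128942489624023)
```

View pics/e.png

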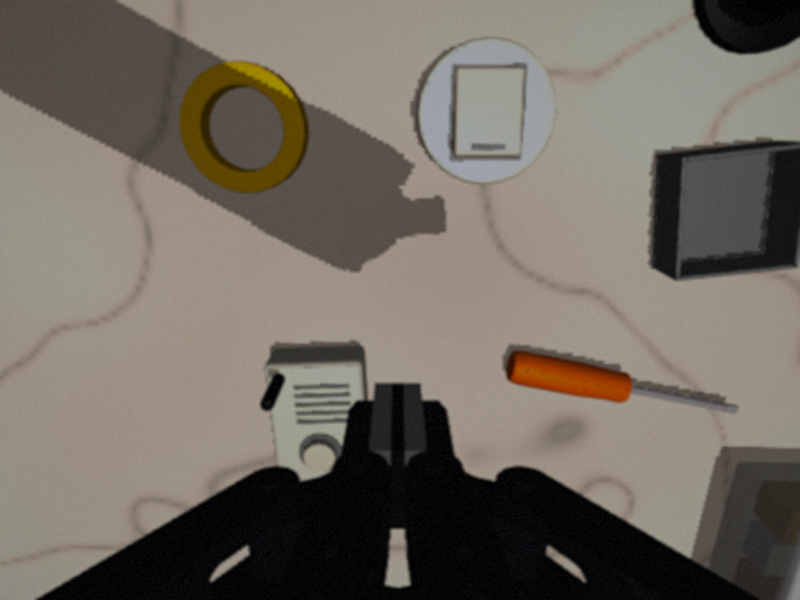

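The round switch is at (485,110) with its line at the bottom, towards −y. The receiver button is at (318,455), measured at (489.2, −321.3).

Run:
```python
from h import *
a=plan([489,-321.3,140],88,6)
```

```text
max 0.12 0.88 step 31.898902802447612
[[0.0, 0.0, 0.12, -0.87, -0.34, 0.5, -1], [0.0, 0.0, 0.11, -0.87, -0.33, 0.51, -1], [0.0, 0.0, 0.12, -0.87, -0.32, 0.5, -1], [0.0, 0.0, 0.11, -0.88, -0.31, 0.51, -1], [0.0, -0.01, 0.12, -0.88, -0.29, 0.5, -1]]
[[0.0, 0.0, 0.11, -0.88, -0.29, 0.51, -1]]
```

Emit:
move_arm --pt "0 0 0.1 -0.87 -0.33 0.5 -1" --pt "0 0 0.1 -0.87 -0.33 0.5 -1" --pt "0 0 0.1 -0.87 -0.32 0.5 -1" --pt "0 0 0.1 -0.88 -0.31 0.5 -1" --pt "0 0 0.1 -0.88 -0.3 0.5 -1"

```text
time_s: 4.72
tool_pos: [498.9, -295.2, 155.5]
tcp_rot: [-2.235, -2.207, -0.002]
contact_force: [0.2, -0.1, 0.2]
gripper_width: -0.1
grasp_force: 0.0
```

Emit:
move_arm --pt "0 0 0.1 -0.88 -0.3 0.5 -1" --pt "0 0 0 0 0 0.8 -1" --pt "0 0 0 0 0 0.8 -1" --pt "0 0 0 0 0 0.8 -1" --pt "0 0 0 0 0 0 -1"

```text
time_s: 5.13
tool_pos: [487.3, -318.7, 65.1]
tcp_rot: [-2.242, -2.189, 0.001]
contact_force: [-0.9, -0.0, -0.6]
gripper_width: 0.1
grasp_force: 0.0
```

Run:
```python
from h import *
s=observe();print(s["time_s"],s["tool_pos"],s["contact_force"])
plan([489,-321.3,50],88,2)
```

```text
5.1333 [ 487.25778065 -318.66102839   65.10018965] [-0.87525037 -0.01879746 -0.56672235]
max 0.06 0.25 step 7.7012985917960615
[[-0.03, -0.03, 0.05, -0.04, 0.03, 0.25, -1], [-0.03, -0.02, 0.06, -0.05, 0.03, 0.25, -1]]
```

Emit:
move_arm --pt "0 0 0 -0.07 0.05 0.3 -1" --pt "0 0 0 0 0 0.3 -1" --pt "0 0 0 0 0 0.07 -1" --pt "0 0 0 0 0 0.07 -1" --pt "0 0 0 0 0 0 -1"

```text
time_s: 5.55
tool_pos: [490.4, -325.4, 47.4]
tcp_rot: [2.251, 2.191, 0.0]
contact_force: [0.5, 0.1, -1.2]
gripper_width: 0.2
grasp_force: 0.0
```

Emit:
move_arm --pt "0 0 0 0 0 0.05 -1" --pt "0 0 0 0 0 0.05 -1" --pt "0 0 0 0 0 0 -1"

```text
time_s: 5.8
tool_pos: [490.1, -325.5, 44.2]
tcp_rot: [2.252, 2.19, 0.0]
contact_force: [-0.1, 0.0, -1.0]
gripper_width: -0.2
grasp_force: 0.0
```

Emit:
move_arm --pt "0 0 0 0.13 -0.03 0 -1" --pt "0 0 0 0 0 0.07 -1" --pt "0 0 0 0 0 0.05 -1" --pt "0 0 0 0 0 0.05 -1" --pt "0 0 0 0 0 0 -1"

```text
time_s: 6.22
tool_pos: [489.3, -321.2, 38.7]
tcp_rot: [-2.251, -2.191, -0.0]
contact_force: [-0.4, 0.5, 0.3]
gripper_width: -0.0
grasp_force: 0.0
```

Emit:
move_arm --pt "0 0 0 0 0 0.05 -1" --pt "0 0 0 0 0 0.02 -1" --pt "0 0 0 0 0 0 -1"

```text
time_s: 6.47
tool_pos: [489.4, -321.5, 37.1]
tcp_rot: [2.252, 2.191, 0.001]
contact_force: [-0.3, 1.9, 5.0]
gripper_width: 0.4
grasp_force: 2.3
```

Emit:
move_arm --pt "0 0 0 0 0 0.02 -1" --pt "0 0 0 0 0 0 -1"

```text
time_s: 6.63
tool_pos: [489.4, -321.5, 37.1]
tcp_rot: [-2.252, -2.19, -0.001]
contact_force: [-1.8, 3.2, 10.8]
gripper_width: 0.2
grasp_force: 5.2
```

Emit:
move_arm --pt "0 0 0 0 0 0.02 -1" --pt "0 0 0 0 0 0 -1"

```text
time_s: 6.8
tool_pos: [489.5, -321.6, 37.0]
tcp_rot: [-2.252, -2.19, -0.002]
contact_force: [-2.7, 4.4, 16.4]
gripper_width: 0.0
grasp_force: 8.0
```

Force rises steeply at z = 37, so the button is fully in. Next I lift and go to the round switch.

Emit:
move_arm --pt "0 0 0 0 0 -0.3 -1" --pt "0 0 0 0 0 -0.8 -1" --pt "0 0 0 0 0 -0.9 -1" --pt "0 0 0 0 0 -0.9 -1" --pt "0 0 0 0 0 0 -1"

```text
time_s: 7.22
tool_pos: [491.7, -324.2, 127.7]
tcp_rot: [2.247, 2.184, 0.003]
contact_force: [1.5, -1.4, 0.4]
gripper_width: 0.2
grasp_force: 0.0
```

Run:
```python
from h import *
s=observe();print(s["time_s"],s["tool_pos"],s["contact_force"])
plan([593.8,-104,70],92,9)
```

```text
7.2167 [ 491.67354478 -324.24221597  127.68278742] [ 1.45667464 -1.44826885  0.41715949]
max 0.07 0.83 step 27.893547640986796
[[0.01, 0.01, -0.07, 0.83, 0.35, 0.21, -1], [0.01, 0.0, -0.07, 0.82, 0.36, 0.21, -1], [0.01, 0.0, -0.07, 0.82, 0.37, 0.21, -1], [0.01, 0.01, -0.07, 0.82, 0.37, 0.21, -1], [0.01, 0.0, -0.07, 0.82, 0.38, 0.21, -1]]
[[0.0, 0.01, -0.06, 0.81, 0.38, 0.22, -1], [0.01, 0.0, -0.07, 0.81, 0.39, 0.21, -1], [0.0, 0.01, -0.06, 0.81, 0.4, 0.22, -1], [0.01, 0.0, -0.07, 0.8, 0.4, 0.21, -1]]
```

Emit:
move_arm --pt "0 0 -0.06 0.82 0.36 0.1 -1" --pt "0 0 -0.06 0.82 0.36 0.1 -1" --pt "0 0 -0.06 0.82 0.36 0.1 -1" --pt "0 0 -0.06 0.82 0.37 0.2 -1" --pt "0 0 -0.06 0.82 0.38 0.2 -1"

```text
time_s: 7.63
tool_pos: [546.4, -198.7, 101.5]
tcp_rot: [2.217, 2.225, -0.0]
contact_force: [1.1, 0.3, -0.6]
gripper_width: 0.1
grasp_force: 0.0
```

Emit:
move_arm --pt "0 0 -0.06 0.81 0.38 0.2 -1" --pt "0 0 -0.06 0.81 0.39 0.3 -1" --pt "0 0 -0.06 0.8 0.4 0.3 -1" --pt "0 0 -0.06 0.7 0.4 0.2 -1" --pt "0 0 0 0 0 0 -1"

```text
time_s: 8.05
tool_pos: [593.6, -98.3, 69.9]
tcp_rot: [-2.178, -2.26, -0.003]
contact_force: [0.0, 0.9, 1.0]
gripper_width: 0.3
grasp_force: 0.0
```

Emit:
move_arm --pt "0 0 0 0 0 0 -1" --pt "0 0 0 0 0 0 -1"

```text
time_s: 8.22
tool_pos: [591.5, -106.3, 71.6]
tcp_rot: [2.189, 2.252, -0.002]
contact_force: [-0.5, 0.0, -0.5]
gripper_width: 0.0
grasp_force: 0.0
```

Run:
```python
from h import *
c=camera("wrist");np.savez("w3",**c)
fit(c,(593,-82),34,50,"rnd")
plan([593.8,-104,50],92,1)
c=camera("side");W=cloud(c)
q=W[(np.hypot(W[...,0]-489,W[...,1]+321.5)<9)&(W[...,2]>30)];print("button z",np.median(q[:,2]))
c0=dict(np.load("side.npz"));W=cloud(c0);q=W[(np.hypot(W[...,0]-489,W[...,1]+321.5)<9)&(W[...,2]>30)];print("before",np.median(q[:,2]))
fit(c,(490,-299),34,66,"rec")
```

```text
rnd 16576 rect [592.8 -81.5] [81.8 83.6] 87.5 top med z 35.7 | rocker 6691 [592.3 -81.9] [41.4 49.7] 2.5 slope 0.132 az -88.7 z 41.8
max 0.07 0.73 step 22.234432756425335
[[0.0, 0.01, -0.07, 0.1, 0.08, 0.73, -1]]
button z 37.52155731853518
before 42.38737163732015
rec 2251 rect [ 488.9 -300.5] [70.2 98.7] 3.7 top med z 34.7 | rocker 112 [ 481.7 -300.7] [39.7 92.9] 39.9 slope 0.057 az 124.3 z 39.2
```

Button dropped 4.9 mm and the receiver hasn't moved.

Emit:
move_arm --pt "0 0 0 0.09 0.06 0.4 -1" --pt "0 0 0 0 0 0.3 -1" --pt "0 0 0 0 0 0.05 -1" --pt "0 0 0 0 0 0 -1" --pt "0 0 0 0 0 0 -1"

```text
time_s: 8.73
tool_pos: [593.3, -102.6, 48.8]
tcp_rot: [-2.189, -2.253, 0.001]
contact_force: [0.4, -0.6, 0.9]
gripper_width: 0.1
grasp_force: 0.0
```

Emit:
move_arm --pt "0 0 0 0 0 0.05 -1" --pt "0 0 0 0 0 0.05 -1" --pt "0 0 0 0 0 0.05 -1" --pt "0 0 0 0 0 0 -1"

```text
time_s: 9.07
tool_pos: [593.5, -102.3, 44.5]
tcp_rot: [-2.189, -2.253, 0.0]
contact_force: [0.3, -0.4, -0.2]
gripper_width: -0.1
grasp_force: 0.0
```

Emit:
move_arm --pt "0 0 0 0 0 0.05 -1" --pt "0 0 0 0 0 0.05 -1" --pt "0 0 0 0 0 0.03 -1" --pt "0 0 0 0 0 0 -1"

```text
time_s: 9.4
tool_pos: [593.8, -103.1, 40.9]
tcp_rot: [2.189, 2.252, -0.0]
contact_force: [-0.5, -1.2, 1.1]
gripper_width: -0.2
grasp_force: 0.7
```

Emit:
move_arm --pt "0 0 0 0 0 0.03 -1" --pt "0 0 0 0 0 0 -1"

```text
time_s: 9.57
tool_pos: [593.8, -103.2, 40.1]
tcp_rot: [2.189, 2.252, -0.0]
contact_force: [0.2, -2.6, 2.9]
gripper_width: -0.4
grasp_force: 1.7
```

Emit:
move_arm --pt "0 0 0 0 0 0.03 -1" --pt "0 0 0 0 0 0 -1"

```text
time_s: 9.73
tool_pos: [593.9, -103.0, 39.2]
tcp_rot: [2.189, 2.252, 0.0]
contact_force: [-0.0, -3.0, 3.9]
gripper_width: -0.1
grasp_force: 2.2
```

Emit:
move_arm --pt "0 0 0 0 0 0.02 -1" --pt "0 0 0 0 0 0 -1"

```text
time_s: 9.9
tool_pos: [593.9, -103.0, 39.0]
tcp_rot: [2.189, 2.252, 0.0]
contact_force: [-1.6, -3.6, 7.8]
gripper_width: -0.2
grasp_force: 4.2
```

Emit:
move_arm --pt "0 0 0 0 0 0.02 -1" --pt "0 0 0 0 0 0 -1"

```text
time_s: 10.07
tool_pos: [594.0, -103.0, 38.9]
tcp_rot: [2.189, 2.252, 0.001]
contact_force: [-2.7, -3.9, 11.4]
gripper_width: -0.1
grasp_force: 6.4
```

Emit:
move_arm --pt "0 0 0 0 0 0.01 -1" --pt "0 0 0 0 0 0 -1"

```text
time_s: 10.23
tool_pos: [594.0, -103.0, 38.8]
tcp_rot: [2.189, 2.252, 0.001]
contact_force: [-3.8, -3.7, 14.3]
gripper_width: 0.1
grasp_force: 7.5
```

Emit:
move_arm --pt "0 0 0 0 0 -0.2 -1" --pt "0 0 0 0 0 -0.8 -1" --pt "0 0 0 0 0 -0.9 -1" --pt "0 0 0 0 0 -0.3 -1" --pt "0 0 0 0 0 0 -1"

```text
time_s: 10.65
tool_pos: [595.2, -101.5, 105.5]
tcp_rot: [2.186, 2.253, 0.005]
contact_force: [0.3, -0.2, 1.1]
gripper_width: -0.2
grasp_force: 0.0
```

Run:
```python
from h import *
c=camera("wrist")
fit(c,(593,-82),34,50,"rnd")
s=observe();print(s["time_s"],s["tool_pos"])
```

```text
rnd 12240 rect [592.9 -81.6] [82.9 82.7] 6.1 top med z 35.7 | rocker 4675 [593.7 -81.9] [41.4 50. ] 1.9 slope 0.105 az 92.7 z 42.1
10.7 [ 594.08304222 -101.29267369  103.85794913]
```

```bash
cat >> h.py <<'E'
def slope(c,ctr,az,L,w):
    W=cloud(c);a=np.radians(az);d=W[...,:2]-np.array(ctr);u=d@[np.cos(a),np.sin(a)];v=d@[-np.sin(a),np.cos(a)]
    m=(abs(u)<L/2-4)&(abs(v)<w/2-4)&(W[...,2]>25)&(W[...,2]<60)
    f=np.linalg.lstsq(np.c_[u[m],v[m],np.ones(m.sum())],W[...,2][m],rcond=None)[0]
    print("slope out",f[0].round(3),"cross",f[1].round(3),"z",f[2].round(1),m.sum())
E
python3 - <<'E'
from h import *
slope(dict(np.load("w3.npz")),(592.8,-81.7),-88.5,50,40)
slope(camera("wrist"),(592.8,-81.7),-88.5,50,40)
# square: centre (477.5,250.5), dir 96.7, r=24
a=np.radians(96.7);t=[477+24*np.cos(a),250.4+24*np.sin(a)];print(t)
plan([*t,110],97,13)
E
```

```text
slope out 0.134 cross -0.001 z 42.0 4709
slope out -0.13 cross -0.001 z 42.2 3172
[np.float64(474.199902309616), np.float64(274.23609558892366)]
max 0.07 0.99 step 30.425975744419436
[[0.0, 0.0, -0.07, 0.97, -0.28, -0.02, -1], [0.0, 0.0, -0.07, 0.97, -0.27, -0.02, -1], [0.0, 0.0, -0.07, 0.98, -0.26, -0.02, -1], [0.0, 0.0, -0.07, 0.98, -0.25, -0.02, -1], [0.0, 0.0, -0.07, 0.98, -0.25, -0.02, -1]]
[[0.0, 0.0, -0.07, 0.98, -0.24, -0.02, -1], [0.0, 0.0, -0.07, 0.98, -0.23, -0.01, -1], [0.0, 0.0, -0.07, 0.98, -0.23, -0.02, -1], [0.0, 0.0, -0.06, 0.99, -0.22, -0.01, -1], [0.0, 0.0, -0.07, 0.99, -0.21, -0.02, -1]]
[[0.0, 0.0, -0.06, 0.99, -0.21, -0.01, -1], [0.0, -0.01, -0.07, 0.99, -0.2, -0.02, -1], [-0.01, 0.0, -0.06, 0.99, -0.19, -0.01, -1]]
```

The round rocker is fully over (slope +0.134 → −0.130) and the box hasn't moved. Next is the square.

Emit:
move_arm --pt "0 0 -0.07 0.97 -0.28 0 -1" --pt "0 0 -0.07 0.97 -0.27 0 -1" --pt "0 0 -0.07 0.98 -0.26 0 -1" --pt "0 0 -0.07 0.98 -0.25 0 -1" --pt "0 0 -0.07 0.98 -0.25 0 -1"

```text
time_s: 11.17
tool_pos: [546.0, 43.8, 101.8]
tcp_rot: [-2.145, -2.292, 0.003]
contact_force: [-0.5, 0.6, 0.2]
gripper_width: -0.1
grasp_force: 0.0
```

Emit:
move_arm --pt "0 0 -0.07 0.98 -0.24 0 -1" --pt "0 0 -0.07 0.98 -0.23 0 -1" --pt "0 0 -0.07 0.98 -0.23 0 -1" --pt "0 0 -0.07 0.99 -0.22 0 -1" --pt "0 0 -0.07 0.99 -0.21 0 -1"

```text
time_s: 11.58
tool_pos: [500.2, 187.9, 101.8]
tcp_rot: [-2.103, -2.332, 0.004]
contact_force: [-0.7, -0.1, -0.6]
gripper_width: 0.2
grasp_force: 0.0
```

Emit:
move_arm --pt "0 0 -0.07 0.99 -0.21 0 -1" --pt "0 0 -0.07 0.99 -0.2 0.1 -1" --pt "0 0 -0.06 0.9 -0.19 0.4 -1" --pt "0 0 0 0 0 0.5 -1" --pt "0 0 0 0 0 0 -1"

```text
time_s: 12.0
tool_pos: [471.1, 271.6, 69.8]
tcp_rot: [-2.073, -2.357, 0.01]
contact_force: [0.0, -0.9, -0.3]
gripper_width: -0.3
grasp_force: 0.0
```

Emit:
move_arm --pt "0 0 0 0 0 0 -1" --pt "0 0 0 0 0 0 -1"

```text
time_s: 12.17
tool_pos: [475.1, 268.9, 73.2]
tcp_rot: [2.082, 2.352, -0.002]
contact_force: [0.2, -0.9, 0.4]
gripper_width: -0.1
grasp_force: 0.0
```

Run:
```python
from h import *
c=camera("wrist");np.savez("w4",**c)
fit(c,(477,250.4),38,62,"sq");slope(c,(477,250.4),96.7,56,56)
s=observe();print(s["time_s"],s["tool_pos"],s["contact_force"])
plan([474.2,274.2,53],97,1)
```

```text
sq 12174 rect [476.  253.9] [82.4 75.6] 6.7 top med z 39.6 | rocker 4823 [476.2 251.4] [56.2 56.5] 6.1 slope 0.083 az 97.9 z 47.2
slope out 0.138 cross 0.0 z 46.1 2707
12.2167 [475.53761347 269.0523153   73.68442591] [-0.10336248 -0.3176471  -0.16443856]
max 0.01 0.69 step 21.40116819241417
[[0.0, 0.01, -0.01, 0.18, -0.02, 0.69, -1]]
```

Emit:
move_arm --pt "0 0 0 0.19 -0.05 0.3 -1" --pt "0 0 0 0 0 0.3 -1" --pt "0 0 0 0 0 0.1 -1" --pt "0 0 0 0 0 0 -1" --pt "0 0 0 0 0 0 -1"

```text
time_s: 12.63
tool_pos: [472.6, 275.6, 52.2]
tcp_rot: [-2.081, -2.354, 0.001]
contact_force: [0.1, 1.1, -0.3]
gripper_width: -0.2
grasp_force: 0.0
```

Emit:
move_arm --pt "0 0 0 0 0 0.05 -1" --pt "0 0 0 0 0 0.05 -1" --pt "0 0 0 0 0 0 -1"

```text
time_s: 12.88
tool_pos: [472.8, 275.9, 49.4]
tcp_rot: [2.08, 2.354, 0.0]
contact_force: [-0.0, -0.3, -0.2]
gripper_width: 0.1
grasp_force: 0.0
```

Emit:
move_arm --pt "0 0 0 0 0 0.05 -1" --pt "0 0 0 0 0 0.05 -1" --pt "0 0 0 0 0 0.05 -1" --pt "0 0 0 0 0 0 -1"

```text
time_s: 13.22
tool_pos: [472.9, 276.5, 45.0]
tcp_rot: [-2.08, -2.354, -0.001]
contact_force: [0.6, 0.8, 0.2]
gripper_width: -0.2
grasp_force: 0.3
```

Emit:
move_arm --pt "0 0 0 0 0 0.03 -1" --pt "0 0 0 0 0 0 -1"

```text
time_s: 13.38
tool_pos: [472.9, 276.5, 44.2]
tcp_rot: [-2.08, -2.354, -0.001]
contact_force: [-0.4, 2.3, 2.4]
gripper_width: 0.2
grasp_force: 1.0
```

Emit:
move_arm --pt "0 0 0 0 0 0.03 -1" --pt "0 0 0 0 0 0 -1"

```text
time_s: 13.55
tool_pos: [472.9, 276.4, 43.3]
tcp_rot: [-2.08, -2.354, -0.001]
contact_force: [-0.0, 2.2, 2.3]
gripper_width: -0.5
grasp_force: 1.4
```

Emit:
move_arm --pt "0 0 0 0 0 0.03 -1" --pt "0 0 0 0 0 0 -1"

```text
time_s: 13.72
tool_pos: [473.0, 276.5, 42.6]
tcp_rot: [-2.08, -2.354, -0.001]
contact_force: [0.4, 2.2, 6.0]
gripper_width: 0.2
grasp_force: 3.0
```

Emit:
move_arm --pt "0 0 0 0 0 0.02 -1" --pt "0 0 0 0 0 0 -1"

```text
time_s: 13.88
tool_pos: [473.0, 276.5, 42.4]
tcp_rot: [-2.08, -2.354, -0.001]
contact_force: [-2.0, 2.0, 9.9]
gripper_width: -0.0
grasp_force: 5.3
```

Emit:
move_arm --pt "0 0 0 0 0 0.02 -1" --pt "0 0 0 0 0 0 -1"

```text
time_s: 14.05
tool_pos: [473.1, 276.5, 42.3]
tcp_rot: [-2.08, -2.354, -0.002]
contact_force: [-4.3, 1.4, 15.9]
gripper_width: -0.1
grasp_force: 7.9
```

Emit:
move_arm --pt "0 0 0 0 0 -0.2 -1" --pt "0 0 0 0 0 -0.8 -1" --pt "0 0 0 0 0 -0.9 -1" --pt "0 0 0 0 0 -0.2 -1" --pt "0 0 0 0 0 0 -1"

```text
time_s: 14.47
tool_pos: [473.9, 275.8, 105.6]
tcp_rot: [2.08, 2.353, 0.004]
contact_force: [0.6, 0.1, -0.2]
gripper_width: 0.3
grasp_force: 0.0
```

Run:
```python
from h import *
c=camera("wrist");np.savez("w5",**c)
fit(c,(477,250.4),38,62,"sq");slope(c,(476.3,251),96.7,56,56)
fit(c,(583,162),30,64,"nar")
s=observe();print(s["time_s"],s["tool_pos"])
# narrow: tool y along rocker -> tool x az 96
a=np.radians(5.8);t=[582.5+25*np.cos(a),162+25*np.sin(a)];print(t)
plan([*t,100],96,6)
```

```text
sq 10026 rect [476.3 250.8] [82.4 81.8] 6.6 top med z 39.7 | rocker 4244 [476.3 251.3] [56.  55.3] 6.6 slope 0.124 az -83.8 z 44.8
slope out -0.124 cross 0.001 z 46.0 2976
nar 1004 rect [599.1 171.2] [77.4 31.5] 15.9 top med z 30.5 | rocker 152 [572.4 158.9] [ 5.  27.2] 59.4 slope 0.161 az 25.0 z 36.4
14.5167 [472.88972623 275.53690909 104.25313172]
[np.float64(607.3720177207197), np.float64(164.52640742957365)]
max 0.03 0.7 step 29.082984716153188
[[0.0, 0.0, 0.03, -0.7, 0.67, 0.02, -1], [0.0, 0.0, 0.03, -0.7, 0.67, 0.02, -1], [0.0, 0.0, 0.03, -0.7, 0.67, 0.03, -1], [0.0, 0.0, 0.03, -0.7, 0.67, 0.02, -1], [0.0, 0.0, 0.03, -0.7, 0.67, 0.03, -1]]
[[0.01, 0.0, 0.02, -0.69, 0.68, 0.02, -1]]
```

The square rocker changed by 0.262, so it is fully over, and its box is in place. Next is the narrow one.

Emit:
move_arm --pt "0 0 0 -0.7 0.67 0 -1" --pt "0 0 0 -0.7 0.67 0 -1" --pt "0 0 0 -0.7 0.67 0 -1" --pt "0 0 0 -0.7 0.67 0 -1" --pt "0 0 0 -0.7 0.67 0 -1"

```text
time_s: 14.93
tool_pos: [585.0, 182.5, 102.1]
tcp_rot: [-2.08, -2.353, 0.005]
contact_force: [0.8, 0.2, 0.3]
gripper_width: -0.1
grasp_force: 0.0
```

Emit:
move_arm --pt "0 0 0 -0.7 0.68 0.3 -1" --pt "0 0 0 0 0 0.7 -1" --pt "0 0 0 0 0 0.3 -1" --pt "0 0 0 0 0 0 -1" --pt "0 0 0 0 0 0 -1"

```text
time_s: 15.35
tool_pos: [606.2, 166.5, 63.6]
tcp_rot: [-2.077, -2.354, 0.004]
contact_force: [0.1, 0.0, 0.7]
gripper_width: -0.1
grasp_force: 0.0
```

Run:
```python
from h import *
c=camera("wrist");np.savez("w6",**c)
fit(c,(583,162),30,64,"nar");slope(c,(582.5,162),5.8,60,28)
s=observe();print(s["time_s"],s["tool_pos"],s["contact_force"])
plan([607.4,164.5,47],96,1)
```

```text
nar 12847 rect [582.8 162.2] [111.7  43.9] 6.2 top med z 31.5 | rocker 4468 [582.4 161.9] [60.1 28.2] 6.5 slope 0.124 az -12.5 z 37.6
slope out 0.132 cross -0.002 z 38.2 2792
15.4 [607.10580246 166.84082226  64.67207513] [-0.18848018  0.79008086 -0.57998883]
max 0.19 0.59 step 17.861970775925034
[[-0.02, 0.0, 0.19, -0.08, 0.0, 0.59, -1]]
```

Emit:
move_arm --pt "0 0 0.15 -0.08 0 0.3 -1" --pt "0 0 0 0 0 0.3 -1" --pt "0 0 0 0 0 0.05 -1" --pt "0 0 0 0 0 0 -1" --pt "0 0 0 0 0 0 -1"

```text
time_s: 15.82
tool_pos: [608.4, 163.5, 45.5]
tcp_rot: [-2.098, -2.338, 0.0]
contact_force: [0.3, -0.7, -0.0]
gripper_width: 0.2
grasp_force: 0.0
```

Emit:
move_arm --pt "0 0 0 0 0 0.05 -1" --pt "0 0 0 0 0 0.05 -1" --pt "0 0 0 0 0 0 -1"

```text
time_s: 16.07
tool_pos: [608.5, 163.5, 42.5]
tcp_rot: [-2.099, -2.338, -0.0]
contact_force: [0.2, -0.1, -0.1]
gripper_width: 0.1
grasp_force: 0.0
```

Emit:
move_arm --pt "0 0 0 0 0 0.05 -1" --pt "0 0 0 0 0 0.05 -1" --pt "0 0 0 0 0 0.05 -1" --pt "0 0 0 0 0 0.05 -1" --pt "0 0 0 0 0 0 -1"

```text
time_s: 16.48
tool_pos: [609.1, 163.5, 36.7]
tcp_rot: [2.098, 2.337, 0.001]
contact_force: [1.0, -0.2, 1.4]
gripper_width: -0.1
grasp_force: 0.7
```

Emit:
move_arm --pt "0 0 0 0 0 0.05 -1" --pt "0 0 0 0 0 0 -1"

```text
time_s: 16.65
tool_pos: [609.2, 163.5, 35.3]
tcp_rot: [2.098, 2.337, 0.002]
contact_force: [2.2, 0.7, 2.4]
gripper_width: 0.0
grasp_force: 1.3
```

Emit:
move_arm --pt "0 0 0 0 0 0.03 -1" --pt "0 0 0 0 0 0 -1"

```text
time_s: 16.82
tool_pos: [609.3, 163.5, 34.6]
tcp_rot: [2.098, 2.337, 0.002]
contact_force: [2.5, 0.2, 4.2]
gripper_width: -0.5
grasp_force: 2.0
```

Emit:
move_arm --pt "0 0 0 0 0 0.02 -1" --pt "0 0 0 0 0 0 -1"

```text
time_s: 16.98
tool_pos: [609.4, 163.5, 34.4]
tcp_rot: [2.098, 2.337, 0.002]
contact_force: [1.3, 0.1, 7.7]
gripper_width: 0.1
grasp_force: 3.9
```

Emit:
move_arm --pt "0 0 0 0 0 0.02 -1" --pt "0 0 0 0 0 0 -1"

```text
time_s: 17.15
tool_pos: [609.4, 163.5, 34.3]
tcp_rot: [2.099, 2.337, 0.002]
contact_force: [1.1, -0.3, 11.6]
gripper_width: -0.2
grasp_force: 5.8
```

Emit:
move_arm --pt "0 0 0 0 0 0.02 -1" --pt "0 0 0 0 0 0 -1"

```text
time_s: 17.32
tool_pos: [609.5, 163.5, 34.2]
tcp_rot: [2.099, 2.337, 0.003]
contact_force: [-1.0, 0.1, 16.2]
gripper_width: -0.2
grasp_force: 7.7
```

Emit:
move_arm --pt "0 0 0 0 0 -0.2 -1" --pt "0 0 0 0 0 -0.8 -1" --pt "0 0 0 0 0 -0.9 -1" --pt "0 0 0 0 0 -0.9 -1" --pt "0 0 0 0 0 -0.9 -1"

```text
time_s: 17.73
tool_pos: [606.6, 163.1, 143.5]
tcp_rot: [-2.097, -2.336, 0.005]
contact_force: [0.3, 0.1, 0.5]
gripper_width: 0.2
grasp_force: 0.0
```

Emit:
move_arm --pt "0 0 0 0 0 -0.9 -1" --pt "0 0 0 0 0 -0.5 -1" --pt "0 0 0 0 0 0 -1" --pt "0 0 0 0 0 0 -1" --pt "0 0 0 0 0 0 -1"

```text
time_s: 18.15
tool_pos: [606.9, 163.3, 183.8]
tcp_rot: [-2.097, -2.336, 0.004]
contact_force: [-0.2, -0.1, 0.4]
gripper_width: 0.1
grasp_force: 0.0
```

Run:
```python
from h import *
c=camera("wrist")
fit(c,(583,162),30,64,"nar");slope(c,(582.5,162),6.2,60,28);slope(c,(476.3,251),96.7,56,56)
d=camera("side");slope(d,(592.8,-81.7),-88.5,50,40)
W=cloud(d);q=W[(np.hypot(W[...,0]-489,W[...,1]+321.5)<9)&(W[...,2]>30)];print("button z",np.median(q[:,2]))
fit(d,(593,-82),34,50,"rnd");fit(d,(490,-299),34,66,"rec")
s=observe();print(s["time_s"],s["tool_pos"],s["contact_force"],abs(np.array(s["qvel"])).max())
e=camera("scene");cv2.imwrite("pics/f.png",cv2.resize(e["image"],(800,600))[:,:,::-1])
```

```text
nar 5839 rect [582.5 161.5] [111.9  44.7] 6.0 top med z 31.6 | rocker 2079 [586.6 162.1] [67.8 30.8] 1.6 slope 0.124 az -164.0 z 38.1
slope out -0.129 cross 0.005 z 38.2 1322
slope out -0.128 cross 0.002 z 46.2 4217
slope out -0.127 cross 0.004 z 41.6 246
button z 37.868292797167975
rnd 974 rect [592.7 -82.4] [81.8 81.9] 81.6 top med z 35.6 | rocker 377 [588.3 -87.3] [51.1 60.5] 0.6 slope 0.108 az 79.8 z 41.4
rec 2257 rect [ 488.7 -300.5] [70.7 99.2] 3.6 top med z 34.6 | rocker 130 [ 485.6 -298.2] [49.3 83.7] 3.9 slope 0.082 az 157.9 z 39.1
18.25 [607.13628589 163.27410344 183.61758495] [-0.25245199  0.42370217  0.49571764] 0.005234887615251109
```

View pics/f.png

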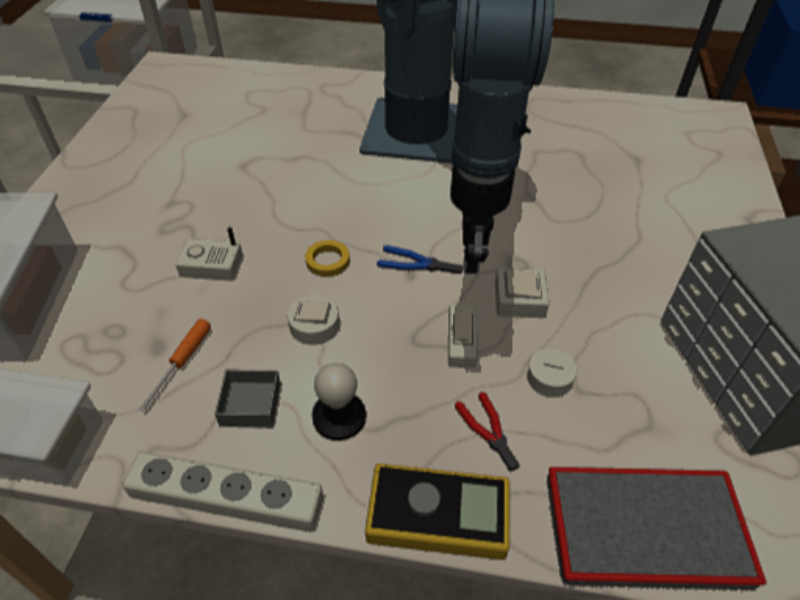

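All three rockers are tipped over (about −0.13) and the button is in. Every box and bystander is where it was, and the gripper hangs clear at (475,255) px, 184 mm up.

```bash
python3 -c "
from bench import *
print(finish_job())"
```

```text
the job is handed in; nothing more can be done
None
```

The job is handed in at about 18 s: the learn button is fully in, the round, square and narrow rockers were tipped fully over in that order with at most about 16 N, the boxes stayed in place, and the arm is clear.

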